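# Find the rattling sample case and present it

## Task

In one of the three sealed sample cases the contents have come loose. Lift and shake the cases along their length, one after another, until you find the one that rattles, stand any quiet one back upright where it stood, and finish holding the rattling case level and still over the middle of the orange hand-over pad, about 10 cm above it, without letting go. Leave everything else on the counter where it is.

Things in the scene. Friction and masses are not known exactly. Their poses are not given: they have to be found in the camera images.
- case_a: sealed sample case, cream with a teal lid, 140 long (its x) x 50 wide (its y) x 46 high; long side roughly along world x. Grip it across the 50 mm width. Origin: centre of the underside, z up. Three alike, about 0.45 kg each (weights vary a little). Each holds one 250 g metal puck, stuck at the middle in two cases, loose in one (any of the three, it changes)
- case_b: a case just like case_a. In the rattling case the puck starts near the middle and slides about 48 mm either way along the case's x, to the end walls, when the case is tilted end-up by more than 0.25 rad or shaken hard along x; it stays put while the case is level and still
- case_c: a case just like case_a. With a case held level, a loose puck lying at one end instead of the other shifts the moment on the wrist, about the case's y, by about 0.23 N m; a stuck puck shifts nothing (the reading itself strays by some 0.05)
- pad: the orange hand-over pad, 130 x 130 square, 3 thick, fixed flat on the counter beyond the cases; origin: centre of its underside, on the counter
- tube_rack: bystander, leave alone: white sample tube rack, 70 x 180 x 93 high with the tubes; origin at the centre of its underside
- reagent: bystander, leave alone: green bottle with a white label and a blue cap, diameter 60, 130 high; origin at the centre of its underside
- control_jar: bystander, leave alone: small jar with a red cap, diameter 48, 55 high; origin at the centre of its underside
- stain_jar: bystander, leave alone: small jar with a green cap, diameter 44, 50 high; origin at the centre of its underside
- beaker: bystander, leave alone: glass beaker, rim diameter 66, 80 high; origin at the centre of its underside
- tip_box: bystander, leave alone: blue pipette-tip box with a clear lid, 120 x 85 x 66 high; origin at the centre of its underside
- marker: bystander, leave alone: marker pen lying down, 135 long, 13 thick, along its own x; origin at the centre of its underside
Not all that is in view belongs to the job. Leave any yellow look-alike of the case_b alone.

How it is judged:
By the outcome, as a careful person would: the job done as asked, in the order asked, and still so for the second after the job is handed in, while the arm keeps its last pose, push and grip.
It also fails if it takes over 72 s, if anything falls off the work surface, if the arm or the gripper's body presses on something with over 40 N, if the wrist force passes 120 N, or if a joint passes its speed limit or range.

## Robot

A 6-joint arm with a two-finger parallel gripper is mounted at the origin on the work surface. World frame = base frame: x ahead of the robot, y to its left, z up, the work surface at z = 0. Lengths are in m, angles in rad, forces in N, time in s.
With the tool pointing down it reaches from about 0.225 to 0.875 m from the base axis. Payload 3.4 kg.
Tool frame: the origin (TCP) lies at the very end of the fingers, on their centre line; the grasp point (between the pads) lies 19 mm behind it (grip_depth is the distance from the TCP to the grasp point, in m); x points along the fingers, z is the direction in which the jaws open and shut, and the axes are right-handed (so a half turn about x gives the same grasp; the last joint's range is limited). The gripper opens to 85 mm and grips with 20 to 120 N. Pads are 22 mm wide; open, the fingers measure 114 mm over their backs; the gripper's body (76 mm by 85 mm) begins 54 mm behind the grasp point. The pads swing forward as they close: fully open they stand 13 mm farther back than shut.
Start: joints at [-1.337, 0.276, 1.505, -0, 1.361, -0.121], TCP at [0.2, -0.539, 0.231] pointing down, gripper open.
Joint ranges: [-2.89, 2.89], [-0.75, 2.08], [0.22, 2.7], [-1.18, 4.32], [0.11, 2.71], [-2.7, 2.7]. Speed limits (rad/s): [2.57, 2.57, 3.14, 3.14, 3.14, 3.14].

## Interface

Orientations are given as a unit quaternion [w, x, y, z].
In Python, from rig import get_state, get_image, sign_off, grip_depth gives the robot as it stands. The module is installed in compiled form; this text tells all that it offers.
- The arm moves only by the tool arm_command, never from a script. Its argument "series" is a list of rows, each an object with "dp": the shift along the tool's x, y, z scaled (see below), a list of three; "angular": the turn, a rotation vector about the tool's x, y, z scaled (see below), a list of three; "gripper": the finger opening in mm, from 0 to 85.4. A call has exactly 8 rows; each row shifts and turns the pose as measured when the row begins, along the tool's axes as they then stand; what a row does not reach is not made up. The controller multiplies each number of a shift by 0.12 m and each number of a turn by 90 degrees. A row lasts 1/8 s, in which the tool goes at most 62.5 mm and 10.7 degrees, less where a joint would pass 70% of its speed; a pose out of reach is approached as far as the arm can. A call with a number of a shift or a turn outside -1 to 1 is refused whole. A call with a gripper value outside its range is refused whole. The fingers move at their own pace and stop on an object; "grip_force" is the grip in N (left out, the last holds). Time passes only in rows, so rows that do not move let the fingers close, or fill a call up. It gives the time, the measured TCP pose, the force and the opening at its end, in the units of the state.
- get_state(): the state, without advancing time (a new reading comes with each control period).
- get_image(name): name is "scene" or "top" or "wrist"; returns a dict with "image" (480x640x3 uint8, blue, green, red), "depth" (480x640 float32, m along the optical axis (not along the pixel's ray), 0 where there is no reading), "mtx" (3x3 intrinsics, pixels), "view" (4x4, takes a point from world to camera coordinates); the wrist camera has in their place "mount" (4x4, takes a point from camera to tool coordinates, whose origin is the TCP and whose axes are the tool frame's). Camera axes: x right, y up, looking along -z (the intrinsics and any distortion apply to the point x, -y, -z); pixel columns grow to the right and rows downward; lengths in m; the calibration is good to about 2 mm. A picture is of the moment at which its call begins: read the wrist's pose just before it.
- sign_off(): hands the job in, once; it reports no verdict.
The state is a dict: "clock": time; "qpos": joint angles; "qd": joint speeds; "effort": joint torques, N m; "position": TCP position; "ee_rot": TCP orientation; "contact_force": force on the tool from outside, world axes, zero at the start; "moment": the same for the moment, N m; "width": finger opening in m.
Only numpy, scipy, OpenCV 4.12 (cv2) and the standard library are available. Lean on these libraries where they do the work, as an engineer would, in place of code of your own. Each camera call takes 0.05 s, during which the arm holds its last target. There are 200 camera calls.

## Working session

There is one attempt and no reset: what is moved stays moved. The work goes in short steps, Python scripts to look and compute and a tool call to move; the robot and the scene stay as the last step left them, time stands still between calls to the robot, and variables do not carry over. Pictures are saved under pics/ and viewed, about 8 in all and at most 12, crops included, and the job is handed in when it is done.

Besides the shell and the picture viewer there is one more tool, called by a JSON object that holds its "method" and its "body". arm_command: Moves the arm, as the interface text tells. Its arguments: {"type":"object","properties":{"series":{"type":"array","items":{"type":"object","properties":{"dp":{"type":"array","items":{"type":"number"}},"angular":{"type":"array","items":{"type":"number"}},"gripper":{"type":"number"}}}},"grip_force":{"type":"number"}},"required":["series"]}

```bash
mkdir -p pics; ls
cat > h.py <<'E'
import numpy as np, cv2
from rig import get_state,get_image,sign_off,grip_depth
from scipy.spatial.transform import Rotation as R
def ray(im,u,v,z):
    K=im['mtx'];V=im['view'];p=np.linalg.inv(K)@[u,v,1]
    d=V[:3,:3].T@np.array([p[0],-p[1],-p[2]]);o=-V[:3,:3].T@V[:3,3]
    return o+d*(z-o[2])/d[2]
def cloud(im):
    K=im['mtx'];V=im['view'];D=im['depth'];v,u=np.mgrid[:480,:640]
    p=np.stack([(u-K[0,2])/K[0,0]*D,-(v-K[1,2])/K[1,1]*D,-D],-1)
    return (p-V[:3,3])@V[:3,:3]
def rot(s):
    q=s['ee_rot'];return R.from_quat([q[1],q[2],q[3],q[0]])
E
python3 - <<'E'
from h import *
s=get_state();print(s);print(rot(s).as_matrix(),grip_depth)
for n in('top','scene'):
    im=get_image(n);cv2.imwrite(f'pics/{n}.png',im['image']);np.savez(f'{n}.npz',**im)
    print(n,im['mtx'],-im['view'][:3,:3].T@im['view'][:3,3])
E
```

```text
pics
{'clock': 0.0, 'qpos': array([-1.33698454e+00,  2.76602538e-01,  1.50612633e+00,  3.57793155e-05,
        1.36068896e+00, -1.20990908e-01]), 'qd': array([-0.0003897 , -0.00213238, -0.00060638,  0.00127318,  0.00027092,
       -0.00029682]), 'effort': array([ 1.21689005e-03, -4.16770077e+01, -2.45802784e+01, -8.28300313e-05,
        1.11238228e-02,  4.84017178e-06]), 'position': array([ 0.19964884, -0.53867313,  0.23043811]), 'ee_rot': array([ 0.57991414,  0.40435773,  0.58086025, -0.40347959]), 'contact_force': array([-0.17149421,  0.76890129, -0.77176299]), 'moment': array([ 0.01549389, -0.01145435,  0.07329419]), 'width': 0.0856099396020784}
[[-3.88829667e-04  9.37717705e-01  3.47397978e-01]
 [ 1.78362072e-03  3.47398102e-01 -9.37716043e-01]
 [-9.99998334e-01  2.55014414e-04 -1.80761141e-03]] 0.0187
top [[612.45919531   0.         312.03207275]
 [  0.         612.45919531 231.75237705]
 [  0.           0.           1.        ]] [ 4.37572623e-01 -1.51368918e-03  1.62005211e+00]
scene [[461.40191466   0.         310.39786036]
 [  0.         461.40191466 239.9935991 ]
 [  0.           0.           1.        ]] [ 1.31428066 -0.02100201  0.72342165]
```

View pics/top.png

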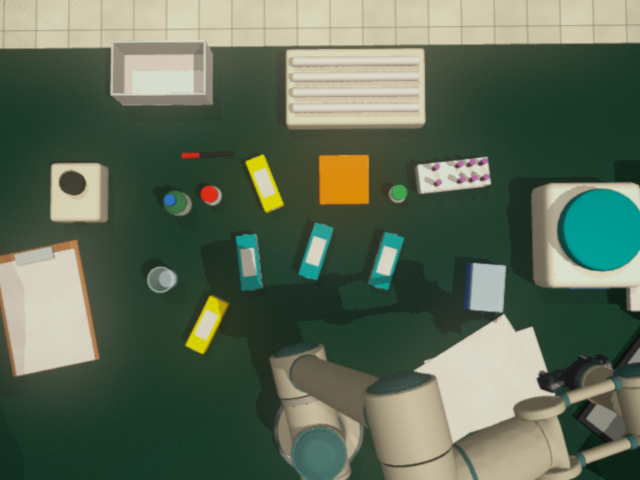

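View pics/scene.png

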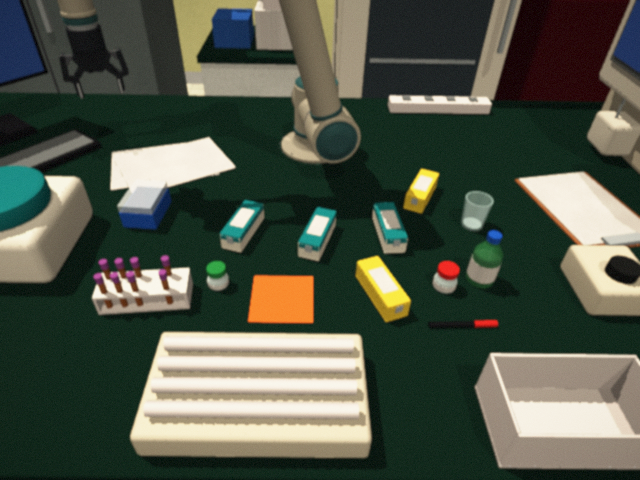

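Top view: the teal cases are near pixels (249,262), (316,251) and (386,261), and the orange pad is at (344,180). The yellow look-alikes are at (265,183) and (207,325), and the arm is off to the lower right. The scene view agrees.

```bash
cat >> h.py <<'E'
def cases(im,lo=0.030,hi=0.062):
    c=cloud(im);h=cv2.cvtColor(im['image'],cv2.COLOR_BGR2HSV)
    m=((c[...,2]>lo)&(c[...,2]<hi)&(im['depth']>0)&(c[...,0]>.2)&(c[...,0]<.75)&(abs(c[...,1])<.4)).astype(np.uint8)
    m=cv2.morphologyEx(m,cv2.MORPH_OPEN,np.ones((3,3)))
    n,l,st,ce=cv2.connectedComponentsWithStats(m)
    for i in range(1,n):
        if st[i,4]<150: continue
        k=l==i; hue=np.median(h[k],0); P=c[k][:,:2].astype(np.float32)
        r=cv2.minAreaRect(P*1000); b=cv2.boxPoints(r); e=[b[1]-b[0],b[2]-b[1]]; e=max(e,key=np.linalg.norm); a=np.arctan2(e[1],e[0]); a=(a+np.pi/2)%np.pi-np.pi/2
        print(np.round(r[0],0),np.round(r[1],0),'yaw %.3f'%a,'hsv',hue,'z %.3f'%np.median(c[k][:,2]),ce[i].round())
E
python3 - <<'E'
from h import *
im=dict(np.load('top.npz'));cases(im)
h=cv2.cvtColor(im['image'],cv2.COLOR_BGR2HSV)
m=cv2.inRange(h,(5,180,120),(20,255,255));r=cv2.minAreaRect(cv2.findNonZero(m));print(r,ray(im,*r[0],.003))
m=cv2.inRange(h,(80,100,60),(100,255,255))
for c in cv2.findContours(m,0,2)[0]:
    if 300<cv2.contourArea(c)<3000:
        r=cv2.minAreaRect(c);b=np.array([ray(im,*p,.046)[:2] for p in cv2.boxPoints(r)]);print(r,b.mean(0).round(4),b.round(3).tolist())
E
```

```text
[644. 135.] [144.  51.] yaw 0.370 hsv [ 29. 255. 215.] z 0.045 [265. 183.]
[ 659. -332.] [ 71. 138.] yaw -1.466 hsv [ 38.  19. 215.] z 0.047 [444. 175.]
[ 616. -213.] [37. 39.] yaw -0.777 hsv [ 64. 150. 162.] z 0.048 [399. 192.]
[615. 275.] [41. 41.] yaw -0.001 hsv [  3. 224. 216.] z 0.053 [210. 194.]
[467.   3.] [ 51. 144.] yaw -0.318 hsv [ 87. 176. 159.] z 0.045 [316. 251.]
[ 441. -179.] [ 52. 143.] yaw -0.318 hsv [ 87. 184. 158.] z 0.045 [386. 260.]
[440. 176.] [144.  52.] yaw 0.117 hsv [ 87. 168. 155.] z 0.045 [249. 262.]
[281. 284.] [ 51. 145.] yaw -0.468 hsv [ 28. 255. 214.] z 0.045 [207. 324.]
((274.4966125488281, 179.1263427734375), (187.26071166992188, 49.24659729003906), 0.3080388903617859) [0.6581328  0.11150649 0.003     ]
((247.9213104248047, 261.8231201171875), (56.08721160888672, 20.62845230102539), 83.36748504638672) [0.4394 0.1779] [[0.508, 0.212], [0.514, 0.16], [0.371, 0.144], [0.365, 0.196]]
((386.41351318359375, 260.7810974121094), (21.100662231445312, 56.685054779052734), 17.102725982666016) [ 0.4392 -0.1776] [[0.378, -0.13], [0.517, -0.174], [0.5, -0.226], [0.362, -0.181]]
((315.6500244140625, 251.05001831054688), (21.503488540649414, 56.60476303100586), 18.43494987487793) [0.4656 0.0036] [[0.406, 0.053], [0.543, 0.006], [0.525, -0.046], [0.388, 0.001]]
```

```bash
cat >> h.py <<'E'
def plan(p,yaw,n,tilt=0):
    "n equal steps to TCP p, tool y along case x (yaw), tilt about tool z"
    s=get_state();r0=rot(s);p0=s['position']
    c,q=np.cos(yaw),np.sin(yaw)
    T=R.from_matrix(np.array([[0,c,q],[0,q,-c],[-1,0,0]]))*R.from_rotvec([0,0,tilt])
    w=(r0.inv()*T).as_rotvec();d=np.array(p)-p0
    print('pos',p0.round(4),'yaw %.4f'%np.arctan2(*r0.as_matrix()[[1,0],1]),'total mm',(d*1000).round(1),'turn deg',np.degrees(w).round(2))
    for i in range(n):
        ri=r0*R.from_rotvec(w*i/n)
        print((ri.inv().apply(d/n)/.12).round(3).tolist(),(w/n/(np.pi/2)).round(3).tolist())
    print('t',s['clock'],'q',s['qpos'].round(2),'F',s['contact_force'].round(2),'M_tool',r0.inv().apply(s['moment']).round(3),'w',s['width'].round(4))
E
python3 - <<'E'
from h import *
im=dict(np.load('top.npz'))
print(ray(im,344,179.5,.003))
h=cv2.cvtColor(im['image'],cv2.COLOR_BGR2HSV)
m=cv2.inRange(h,(5,180,120),(20,255,255));m[:,:300]=0;r=cv2.minAreaRect(cv2.findNonZero(m));print(r,ray(im,*r[0],.003))
plan([.440,-.178,.14],-.318,8)
E
```

```text
[ 0.65541322 -0.07301703  0.003     ]
((343.4999694824219, 179.49998474121094), (48.99999237060547, 48.99999237060547), 90.0) [ 0.65542563 -0.07169087  0.003     ]
pos [ 0.1997 -0.5387  0.2305] yaw 0.3549 total mm [240.3 360.7 -90.5] turn deg [ 3.855e+01 -9.000e-02  2.000e-02]
[0.095, 0.365, -0.265] [0.054, -0.0, 0.0]
[0.095, 0.342, -0.295] [0.054, -0.0, 0.0]
[0.095, 0.316, -0.323] [0.054, -0.0, 0.0]
[0.095, 0.287, -0.348] [0.054, -0.0, 0.0]
[0.095, 0.257, -0.371] [0.054, -0.0, 0.0]
[0.095, 0.225, -0.391] [0.054, -0.0, 0.0]
[0.094, 0.191, -0.409] [0.054, -0.0, 0.0]
[0.094, 0.156, -0.424] [0.054, -0.0, 0.0]Traceback (most recent call last):
  File "<stdin>", line 6, in <module>
  File "h.py", line 34, in plan
    print('t',s['clock'],'q',s['qpos'].round(2),'F',s['contact_force'].round(2),'M_tool',r0.inv().apply(s['moment']).round(3),'w',s['width'].round(4))
                                                                                                                                  ^^^^^^^^^^^^^^^^
AttributeError: 'float' object has no attribute 'round'
```

{"method": "arm_command", "body": {"series": [{"dp": [0.095,0.365,-0.265],"angular": [0.055,0,0],"gripper": 85},{"dp": [0.095,0.342,-0.295],"angular": [0.055,0,0],"gripper": 85},{"dp": [0.095,0.316,-0.323],"angular": [0.055,0,0],"gripper": 85},{"dp": [0.095,0.287,-0.348],"angular": [0.055,0,0],"gripper": 85},{"dp": [0.095,0.257,-0.371],"angular": [0.055,0,0],"gripper": 85},{"dp": [0.095,0.225,-0.391],"angular": [0.055,0,0],"gripper": 85},{"dp": [0.095,0.191,-0.409],"angular": [0.055,0,0],"gripper": 85},{"dp": [0.095,0.156,-0.424],"angular": [0.055,0,0],"gripper": 85}], "grip_force": 70}}

```text
clock: 1.1
position: [0.4518, -0.1761, 0.1348]
ee_rot: [0.4, 0.583, 0.4, -0.583]
contact_force: [0.9, -0.5, 0.2]
width: 0.0845
```

```bash
sed -i "s/s\['width'\].round(4)/round(float(s['width']),4)/" h.py
python3 - <<'E'
from h import *
plan([.440,-.178,.010],-.318,6)
im=get_image('wrist');cv2.imwrite('pics/w1.png',im['image'])
E
```

```text
pos [ 0.4518 -0.1761  0.1348] yaw -0.3685 total mm [ -11.8   -1.9 -124.8] turn deg [-2.89 -0.03  0.01]
[0.173, -0.014, 0.008] [-0.005, -0.0, 0.0]
[0.173, -0.014, 0.008] [-0.005, -0.0, 0.0]
[0.173, -0.015, 0.008] [-0.005, -0.0, 0.0]
[0.173, -0.015, 0.008] [-0.005, -0.0, 0.0]
[0.173, -0.015, 0.008] [-0.005, -0.0, 0.0]
[0.173, -0.015, 0.008] [-0.005, -0.0, 0.0]
t 1.1 q [-0.52  0.22  1.84  0.    1.08  1.42] F [ 0.93 -0.46  0.21] M_tool [ 0.06  -0.002  0.025] w 0.0845
```

View pics/w1.png

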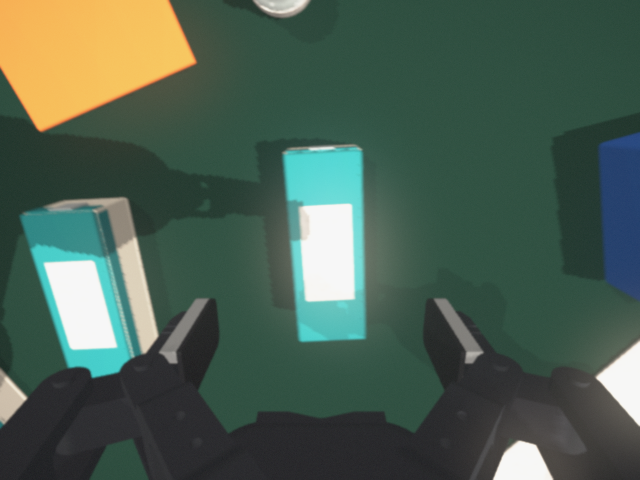

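The case sits upright between the fingers (pixels 325,245), with about 3° of yaw to take out.

{"method": "arm_command", "body": {"series": [{"dp": [0.17,-0.03,0.015],"angular": [-0.01,0,0],"gripper": 85},{"dp": [0.17,-0.03,0.015],"angular": [-0.01,0,0],"gripper": 85},{"dp": [0.17,-0.03,0.01],"angular": [-0.01,0,0],"gripper": 85},{"dp": [0.17,0,0],"angular": [0,0,0],"gripper": 85},{"dp": [0.17,0,0],"angular": [0,0,0],"gripper": 85},{"dp": [0.16,0,0],"angular": [0,0,0],"gripper": 85},{"dp": [0,0,0],"angular": [0,0,0],"gripper": 40},{"dp": [0,0,0],"angular": [0,0,0],"gripper": 40}], "grip_force": 70}}

```text
clock: 2.15
position: [0.4425, -0.1686, 0.008]
ee_rot: [0.415, 0.572, 0.419, -0.57]
contact_force: [-0.3, -3.6, 2.9]
width: 0.051
```

Run:
```python
from h import *
plan([.440,-.178,.010],-.318,2)
```

```text
pos [ 0.4425 -0.1686  0.008 ] yaw -0.3083 total mm [-2.5 -9.4  2. ] turn deg [ 0.55 -0.34  0.17]
[-0.009, 0.002, 0.041] [0.003, -0.002, 0.001]
[-0.009, 0.002, 0.041] [0.003, -0.002, 0.001]
t 2.15 q [-0.52  0.37  2.03  0.01  0.75  1.36] F [-0.33 -3.58  2.86] M_tool [-0.008 -0.833  0.031] w 0.051
```

{"method": "arm_command", "body": {"series": [{"dp": [0,0,0],"angular": [0,0,0],"gripper": 40},{"dp": [-0.2,0,0],"angular": [0,0,0],"gripper": 40},{"dp": [-0.3,0,0],"angular": [0,0,0],"gripper": 40},{"dp": [-0.3,0,0],"angular": [0,0,0],"gripper": 40},{"dp": [-0.2,0,0],"angular": [0,0,0],"gripper": 40},{"dp": [-0.05,0,0],"angular": [0,0,0],"gripper": 40},{"dp": [0,0,0],"angular": [0,0,0],"gripper": 40},{"dp": [0,0,0],"angular": [0,0,0],"gripper": 40}]}}

```text
clock: 3.15
position: [0.4387, -0.1649, 0.1354]
ee_rot: [0.411, 0.572, 0.423, -0.57]
contact_force: [0.0, 0.5, -5.3]
width: 0.0494
```

Run:
```python
from h import *
plan([.440,-.178,.140],-.318,2)
```

```text
pos [ 0.4387 -0.1649  0.1354] yaw -0.3099 total mm [  1.3 -13.1   4.6] turn deg [ 0.46 -0.74  0.69]
[-0.02, 0.022, 0.05] [0.003, -0.004, 0.004]
[-0.02, 0.022, 0.05] [0.003, -0.004, 0.004]
t 3.15 q [-0.52  0.2   1.86  0.01  1.09  1.36] F [ 0.04  0.53 -5.31] M_tool [-0.051 -0.012 -0.022] w 0.0494
```

{"method": "arm_command", "body": {"series": [{"dp": [0,0.3,0],"angular": [0,0,0.1],"gripper": 40},{"dp": [0,0,0],"angular": [0,0,0.1],"gripper": 40},{"dp": [0,0,0],"angular": [0,0,0.1],"gripper": 40},{"dp": [0,0,0],"angular": [0,0,0],"gripper": 40},{"dp": [0,0,0],"angular": [0,0,-0.1],"gripper": 40},{"dp": [0,0,0],"angular": [0,0,-0.1],"gripper": 40},{"dp": [0,0,0],"angular": [0,0,-0.1],"gripper": 40},{"dp": [0,0,0],"angular": [0,0,0],"gripper": 40}]}}

```text
clock: 4.15
position: [0.4706, -0.1756, 0.1272]
ee_rot: [-0.401, -0.568, -0.428, 0.577]
contact_force: [0.8, 0.3, -4.9]
width: 0.049
```

Run:
```python
from h import *
plan([.440,-.178,.140],-.318,2)
```

```text
pos [ 0.4706 -0.1756  0.1272] yaw -0.3172 total mm [-30.6  -2.4  12.8] turn deg [ 0.03 -0.66  2.24]
[-0.049, -0.12, 0.049] [0.0, -0.004, 0.012]
[-0.051, -0.119, 0.049] [0.0, -0.004, 0.012]
t 4.15 q [-0.5   0.27  1.79  0.    1.12  1.39] F [ 0.82  0.35 -4.93] M_tool [0.027 0.074 0.141] w 0.049
```

{"method": "arm_command", "body": {"series": [{"dp": [0,-0.25,0],"angular": [0,0,-0.1],"gripper": 40},{"dp": [0,0,0],"angular": [0,0,-0.1],"gripper": 40},{"dp": [0,0,0],"angular": [0,0,-0.1],"gripper": 40},{"dp": [0,0,0],"angular": [0,0,0],"gripper": 40},{"dp": [-0.03,0,0],"angular": [0,0,0.1],"gripper": 40},{"dp": [-0.03,0,0],"angular": [0,0,0.1],"gripper": 40},{"dp": [-0.03,0,0],"angular": [0,0,0.1],"gripper": 40},{"dp": [0,0,0],"angular": [0,0,0.02],"gripper": 40}]}}

```text
clock: 5.15
position: [0.4427, -0.1675, 0.1386]
ee_rot: [0.417, 0.578, 0.41, -0.569]
contact_force: [0.3, 0.5, -4.4]
width: 0.0495
```

Run:
```python
from h import *
plan([.440,-.178,.140],-.318,2)
```

```text
pos [ 0.4427 -0.1675  0.1386] yaw -0.3216 total mm [ -2.7 -10.5   1.4] turn deg [-0.2  -0.23 -0.81]
[-0.006, 0.003, 0.045] [-0.001, -0.001, -0.005]
[-0.006, 0.003, 0.045] [-0.001, -0.001, -0.005]
t 5.15 q [-0.51  0.19  1.87  0.01  1.07  1.37] F [ 0.26  0.53 -4.37] M_tool [-0.043  0.039  0.165] w 0.0495
```

{"method": "arm_command", "body": {"series": [{"dp": [0,0.3,0],"angular": [0,0,0.1],"gripper": 40},{"dp": [0,0,0],"angular": [0,0,0.1],"gripper": 40},{"dp": [0,0,0],"angular": [0,0,0.1],"gripper": 40},{"dp": [0,0,0],"angular": [0,0,0.05],"gripper": 40},{"dp": [-0.03,0,0],"angular": [0,0,-0.1],"gripper": 40},{"dp": [-0.03,0,0],"angular": [0,0,-0.1],"gripper": 40},{"dp": [-0.03,0,0],"angular": [0,0,-0.1],"gripper": 40},{"dp": [0,0,0],"angular": [0,0,0],"gripper": 40}]}}

```text
clock: 6.15
position: [0.4481, -0.1612, 0.1495]
ee_rot: [0.445, 0.601, 0.378, -0.545]
contact_force: [-0.2, -0.1, -4.3]
width: 0.049
```

Run:
```python
from h import *
plan([.440,-.178,.140],-.318,2)
```

```text
pos [ 0.4481 -0.1612  0.1495] yaw -0.3255 total mm [ -8.1 -16.8  -9.5] turn deg [-0.4  -0.51 -7.11]
[0.037, -0.014, 0.077] [-0.002, -0.003, -0.04]
[0.038, -0.012, 0.077] [-0.002, -0.003, -0.04]
t 6.15 q [-0.52  0.13  1.93  0.04  0.97  1.36] F [-0.22 -0.1  -4.29] M_tool [ 0.007 -0.029 -0.052] w 0.049
```

{"method": "arm_command", "body": {"series": [{"dp": [0.03,-0.013,0.06],"angular": [0,0,-0.04],"gripper": 40},{"dp": [0.03,-0.013,0.06],"angular": [0,0,-0.04],"gripper": 40},{"dp": [0,0,0],"angular": [0,0,0],"gripper": 40},{"dp": [0,0,0],"angular": [0,0,0],"gripper": 40},{"dp": [0,0,0],"angular": [0,0,0],"gripper": 40},{"dp": [0,0,0],"angular": [0,0,0],"gripper": 40},{"dp": [0,0,0],"angular": [0,0,0],"gripper": 40},{"dp": [0,0,0],"angular": [0,0,0],"gripper": 40}]}}

```text
clock: 7.15
position: [0.4313, -0.1678, 0.1419]
ee_rot: [0.412, 0.579, 0.413, -0.57]
contact_force: [0.3, 1.0, -4.6]
width: 0.0491
```

```bash
cat >> h.py <<'E'
def mom(n=6):
    L=[]
    for i in range(n):
        s=get_state();L.append(rot(s).inv().apply(s['moment'])[2]);get_image('wrist')
    print('Mz',np.round(L,3),'mean %.3f'%np.mean(L),'qd',np.abs(get_state()['qd']).max().round(3))
E
python3 - <<'E'
from h import *
mom();plan([.440,-.178,.140],-.318,2)
E
```

```text
Mz [0.104 0.054 0.044 0.06  0.057 0.036] mean 0.059 qd 0.003
pos [ 0.4313 -0.1679  0.1418] yaw -0.3243 total mm [  8.7 -10.1  -1.8] turn deg [-0.36 -0.65 -0.34]
[0.007, 0.048, 0.028] [-0.002, -0.004, -0.002]
[0.007, 0.048, 0.029] [-0.002, -0.004, -0.002]
t 7.45 q [-0.53  0.18  1.88  0.01  1.08  1.36] F [-0.05  0.13 -3.99] M_tool [-0.068 -0.014  0.062] w 0.0494
```

{"method": "arm_command", "body": {"series": [{"dp": [0,-0.1,0],"angular": [0,0,-0.1],"gripper": 40},{"dp": [0,0,0],"angular": [0,0,-0.1],"gripper": 40},{"dp": [0,0,0],"angular": [0,0,-0.1],"gripper": 40},{"dp": [0,0,0],"angular": [0,0,-0.05],"gripper": 40},{"dp": [0,0,0],"angular": [0,0,0],"gripper": 40},{"dp": [0,0,0],"angular": [0,0,0],"gripper": 40},{"dp": [0,0,0],"angular": [0,0,0],"gripper": 40},{"dp": [0,0,0],"angular": [0,0,0],"gripper": 40}]}}

```text
clock: 8.45
position: [0.4224, -0.1652, 0.1418]
ee_rot: [-0.242, -0.444, -0.555, 0.661]
contact_force: [-0.2, 0.2, -4.4]
width: 0.0494
```

Run:
```python
from h import *
mom(2);plan([.440,-.178,.140],-.318,3)
```

```text
Mz [0.66  0.643] mean 0.652 qd 0.008
pos [ 0.4225 -0.1652  0.1418] yaw -0.3189 total mm [ 17.5 -12.8  -1.8] turn deg [-0.23 -0.67 31.23]
[-0.026, 0.052, 0.018] [-0.001, -0.002, 0.116]
[-0.016, 0.055, 0.018] [-0.001, -0.002, 0.116]
[-0.005, 0.057, 0.018] [-0.001, -0.002, 0.116]
t 8.55 q [-0.47  0.48  1.56 -0.07  1.65  1.43] F [ 0.08  0.45 -5.18] M_tool [ 0.002 -0.052  0.63 ] w 0.0488
```

{"method": "arm_command", "body": {"series": [{"dp": [0,0.05,0],"angular": [0,0,0.116],"gripper": 40},{"dp": [0,0.05,0],"angular": [0,0,0.116],"gripper": 40},{"dp": [0,0,0],"angular": [0,0,0.09],"gripper": 40},{"dp": [0,0,0],"angular": [0,0,0],"gripper": 40},{"dp": [0,0,0],"angular": [0,0,0],"gripper": 40},{"dp": [0,0,0],"angular": [0,0,0],"gripper": 40},{"dp": [0,0,0],"angular": [0,0,0],"gripper": 40},{"dp": [0,0,0],"angular": [0,0,0],"gripper": 40}]}}

```text
clock: 9.55
position: [0.4331, -0.1689, 0.1352]
ee_rot: [-0.4, -0.57, -0.425, 0.579]
contact_force: [-0.1, -0.3, -4.1]
width: 0.0493
```

Run:
```python
from h import *
mom();plan([.440,-.178,.140],-.318,3)
```

```text
Mz [0.085 0.069 0.044 0.113 0.144 0.077] mean 0.089 qd 0.004
pos [ 0.4325 -0.1686  0.1355] yaw -0.3245 total mm [ 7.5 -9.4  4.5] turn deg [-0.38 -0.6   2.02]
[-0.014, 0.028, 0.018] [-0.001, -0.002, 0.007]
[-0.013, 0.028, 0.018] [-0.001, -0.002, 0.007]
[-0.013, 0.028, 0.018] [-0.001, -0.002, 0.007]
t 9.85 q [-0.52  0.21  1.86  0.    1.11  1.37] F [ 0.4   0.05 -3.78] M_tool [ 0.021 -0.003  0.073] w 0.0493
```

Level readings after opposite tilts differ by only 0.03 N·m, so this case looks quiet. I'll give it one real shake along its length, then put it back.

{"method": "arm_command", "body": {"series": [{"dp": [0,0.4,0],"angular": [0,0,0.01],"gripper": 40},{"dp": [0,-0.4,0],"angular": [0,0,0.01],"gripper": 40},{"dp": [0,0.4,0],"angular": [0,0,0],"gripper": 40},{"dp": [0,-0.4,0],"angular": [0,0,0],"gripper": 40},{"dp": [0,0,0],"angular": [0,0,0],"gripper": 40},{"dp": [0,0,0],"angular": [0,0,0],"gripper": 40},{"dp": [0,0,0],"angular": [0,0,0],"gripper": 40},{"dp": [0,0,0],"angular": [0,0,0],"gripper": 40}]}}

```text
clock: 10.85
position: [0.4281, -0.165, 0.1242]
ee_rot: [-0.395, -0.57, -0.429, 0.579]
contact_force: [0.3, 0.0, -4.1]
width: 0.0492
```

Run:
```python
from h import *
mom(3);plan([.440,-.178,.040],-.318,4)
```

```text
Mz [ 0.06   0.051 -0.056] mean 0.018 qd 0.003
pos [ 0.4278 -0.1649  0.124 ] yaw -0.3246 total mm [ 12.2 -13.1 -84. ] turn deg [-0.4  -1.02  2.71]
[0.173, 0.041, 0.021] [-0.001, -0.003, 0.008]
[0.173, 0.039, 0.02] [-0.001, -0.003, 0.008]
[0.174, 0.037, 0.019] [-0.001, -0.003, 0.008]
[0.174, 0.035, 0.019] [-0.001, -0.003, 0.008]
t 11.0 q [-0.53  0.22  1.88  0.01  1.1   1.37] F [-0.52 -0.08 -3.71] M_tool [ 0.006  0.047 -0.037] w 0.0493
```

{"method": "arm_command", "body": {"series": [{"dp": [0.17,0.04,0.03],"angular": [0,-0.003,0.01],"gripper": 40},{"dp": [0.17,0.04,0.03],"angular": [0,-0.003,0.01],"gripper": 40},{"dp": [0.17,0.04,0.02],"angular": [0,-0.003,0.01],"gripper": 40},{"dp": [0.15,0.03,0],"angular": [0,0,0],"gripper": 40},{"dp": [0,0,0],"angular": [0,0,0],"gripper": 40},{"dp": [0,0,0],"angular": [0,0,0],"gripper": 40},{"dp": [0,0,0],"angular": [0,0,0],"gripper": 40},{"dp": [0,0,0],"angular": [0,0,0],"gripper": 40}]}}

```text
clock: 12.0
position: [0.4435, -0.1802, 0.0455]
ee_rot: [0.415, 0.576, 0.411, -0.572]
contact_force: [-0.6, -0.0, -3.6]
width: 0.049
```

Run:
```python
from h import *
plan([.440,-.178,.010],-.318,3)
```

```text
pos [ 0.4435 -0.1802  0.0455] yaw -0.3247 total mm [ -3.5   2.2 -35.5] turn deg [-0.38 -0.1  -0.46]
[0.099, -0.012, -0.003] [-0.001, -0.0, -0.002]
[0.099, -0.012, -0.003] [-0.001, -0.0, -0.002]
[0.099, -0.011, -0.003] [-0.001, -0.0, -0.002]
t 12.0 q [-0.53  0.32  1.98  0.    0.84  1.36] F [-0.61 -0.05 -3.63] M_tool [ 0.005  0.025 -0.083] w 0.049
```

{"method": "arm_command", "body": {"series": [{"dp": [0.08,-0.012,-0.003],"angular": [0,0,-0.003],"gripper": 40},{"dp": [0.08,-0.012,-0.003],"angular": [0,0,-0.003],"gripper": 40},{"dp": [0.06,0,0],"angular": [0,0,0],"gripper": 40},{"dp": [0.05,0,0],"angular": [0,0,0],"gripper": 40},{"dp": [0.025,0,0],"angular": [0,0,0],"gripper": 40},{"dp": [0,0,0],"angular": [0,0,0],"gripper": 40},{"dp": [0,0,0],"angular": [0,0,0],"gripper": 40},{"dp": [0,0,0],"angular": [0,0,0],"gripper": 40}]}}

```text
clock: 13.0
position: [0.4411, -0.1785, 0.0083]
ee_rot: [0.412, 0.574, 0.413, -0.574]
contact_force: [0.5, -0.1, -3.7]
width: 0.0492
```

Run:
```python
from h import *
plan([.440,-.178,.008],-.318,3)
```

```text
pos [ 0.4411 -0.1785  0.0083] yaw -0.3247 total mm [-1.1  0.5 -0.3] turn deg [-0.38 -0.1   0.1 ]
[0.001, -0.003, -0.0] [-0.001, -0.0, 0.0]
[0.001, -0.003, -0.0] [-0.001, -0.0, 0.0]
[0.001, -0.003, -0.0] [-0.001, -0.0, 0.0]
t 13.0 q [-0.53  0.37  2.02  0.    0.75  1.36] F [ 0.52 -0.14 -3.65] M_tool [-0.103 -0.026 -0.139] w 0.0492
```

{"method": "arm_command", "body": {"series": [{"dp": [0.012,0,0],"angular": [0,0,0],"gripper": 40},{"dp": [0.012,0,0],"angular": [0,0,0],"gripper": 40},{"dp": [0,0,0],"angular": [0,0,0],"gripper": 40},{"dp": [0,0,0],"angular": [0,0,0],"gripper": 40},{"dp": [0,0,0],"angular": [0,0,0],"gripper": 40},{"dp": [0,0,0],"angular": [0,0,0],"gripper": 40},{"dp": [0,0,0],"angular": [0,0,0],"gripper": 40},{"dp": [0,0,0],"angular": [0,0,0],"gripper": 40}]}}

```text
clock: 14.0
position: [0.4416, -0.1789, 0.0084]
ee_rot: [0.412, 0.575, 0.413, -0.574]
contact_force: [0.0, -0.2, -1.9]
width: 0.0494
```

Run:
```python
from h import *
plan([.440,-.178,.008],-.318,1)
im=get_image('scene');cv2.imwrite('pics/s2.png',cv2.resize(im['image'][150:350,150:450],(750,500)))
```

```text
pos [ 0.4416 -0.1789  0.0084] yaw -0.3248 total mm [-1.6  0.9 -0.4] turn deg [-0.39 -0.08  0.01]
[0.003, -0.015, -0.003] [-0.004, -0.001, 0.0]
t 14.0 q [-0.53  0.37  2.02  0.    0.75  1.36] F [ 0.02 -0.25 -1.89] M_tool [ 0.015  0.079 -0.301] w 0.0494
```

View pics/s2.png

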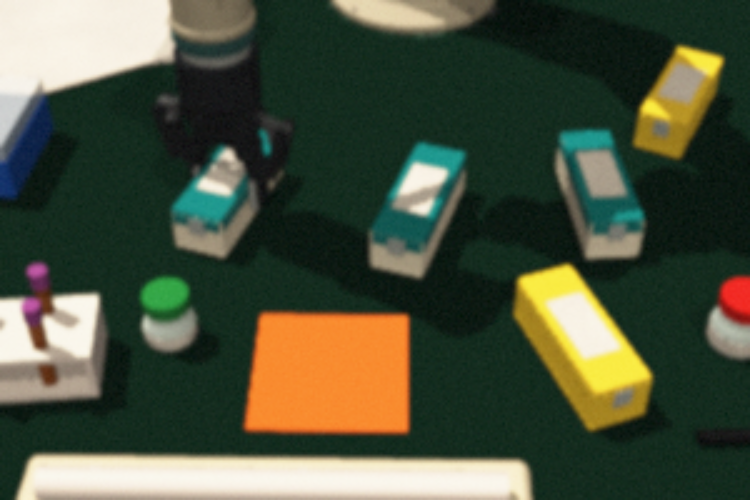

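The case (crop pixels 215,205) is on the counter and partly supported. I'll release it and rise.

{"method": "arm_command", "body": {"series": [{"dp": [0,0,0],"angular": [0,0,0],"gripper": 85},{"dp": [0,0,0],"angular": [0,0,0],"gripper": 85},{"dp": [0,0,0],"angular": [0,0,0],"gripper": 85},{"dp": [-0.2,0,0],"angular": [0,0,0],"gripper": 85},{"dp": [-0.3,0,0],"angular": [0,0,0],"gripper": 85},{"dp": [-0.3,0,0],"angular": [0,0,0],"gripper": 85},{"dp": [-0.2,0,0],"angular": [0,0,0],"gripper": 85},{"dp": [0,0,0],"angular": [0,0,0],"gripper": 85}]}}

```text
clock: 15.05
position: [0.4429, -0.1798, 0.1326]
ee_rot: [0.414, 0.575, 0.412, -0.573]
contact_force: [0.9, 0.3, -0.7]
width: 0.0847
```

Run:
```python
from h import *
plan([.467,.003,.13],-.318,5)
```

```text
pos [ 0.4429 -0.1798  0.1326] yaw -0.3249 total mm [ 24.1 182.8  -2.6] turn deg [-0.4  -0.03 -0.23]
[0.004, -0.059, -0.302] [-0.001, -0.0, -0.001]
[0.004, -0.059, -0.302] [-0.001, -0.0, -0.001]
[0.004, -0.058, -0.302] [-0.001, -0.0, -0.001]
[0.004, -0.058, -0.302] [-0.001, -0.0, -0.001]
[0.004, -0.057, -0.302] [-0.001, -0.0, -0.001]
t 15.05 q [-0.53  0.21  1.86  0.    1.07  1.36] F [ 0.86  0.29 -0.72] M_tool [ 0.008 -0.015 -0.033] w 0.0847
```

{"method": "arm_command", "body": {"series": [{"dp": [0,-0.06,-0.31],"angular": [0,0,0],"gripper": 85},{"dp": [0,-0.06,-0.31],"angular": [0,0,0],"gripper": 85},{"dp": [0,-0.06,-0.31],"angular": [0,0,0],"gripper": 85},{"dp": [0,-0.06,-0.3],"angular": [0,0,0],"gripper": 85},{"dp": [0,-0.04,-0.2],"angular": [0,0,0],"gripper": 85},{"dp": [0,0,0],"angular": [0,0,0],"gripper": 85},{"dp": [0,0,0],"angular": [0,0,0],"gripper": 85},{"dp": [0,0,0],"angular": [0,0,0],"gripper": 85}]}}

```text
clock: 16.05
position: [0.4625, -0.0027, 0.1247]
ee_rot: [-0.41, -0.573, -0.413, 0.577]
contact_force: [0.8, -0.2, 0.1]
width: 0.0852
```

Run:
```python
from h import *
cases(get_image('top'))
plan([.467,.003,.009],-.318,6)
```

```text
[645. 135.] [145.  51.] yaw 0.372 hsv [ 29. 240. 215.] z 0.045 [265. 183.]
[ 660. -332.] [ 71. 137.] yaw -1.469 hsv [ 38.  19. 215.] z 0.047 [443. 175.]
[ 616. -213.] [37. 39.] yaw -0.793 hsv [ 64. 150. 162.] z 0.048 [399. 192.]
[616. 276.] [43. 40.] yaw 0.776 hsv [  3. 214. 162.] z 0.054 [210. 194.]
[ 443. -180.] [ 52. 144.] yaw -0.324 hsv [ 87. 181. 159.] z 0.045 [387. 259.]
[439. 177.] [143.  52.] yaw 0.096 hsv [ 87.  163.5 158. ] z 0.045 [249. 262.]
[411.  20.] [51. 30.] yaw 1.398 hsv [ 87. 176. 145.] z 0.045 [310. 272.]
[280. 285.] [ 51. 146.] yaw -0.462 hsv [ 29. 255. 214.] z 0.044 [207. 324.]
pos [ 0.4625 -0.0028  0.1248] yaw -0.3278 total mm [   4.5    5.8 -115.8] turn deg [-0.56  0.11  0.38]
[0.161, 0.004, -0.01] [-0.001, 0.0, 0.001]
[0.161, 0.004, -0.01] [-0.001, 0.0, 0.001]
[0.161, 0.004, -0.01] [-0.001, 0.0, 0.001]
[0.161, 0.004, -0.01] [-0.001, 0.0, 0.001]
[0.161, 0.004, -0.01] [-0.001, 0.0, 0.001]
[0.161, 0.004, -0.01] [-0.001, 0.0, 0.001]
t 16.1 q [-0.16  0.2   1.9  -0.    1.05  1.74] F [-0.53  0.15  0.24] M_tool [ 0.059 -0.034 -0.012] w 0.085
```

Case C is back within 3 mm. Next is case B.

{"method": "arm_command", "body": {"series": [{"dp": [0.16,0.005,-0.02],"angular": [-0.003,0,0.002],"gripper": 85},{"dp": [0.17,0.005,-0.02],"angular": [-0.003,0,0.002],"gripper": 85},{"dp": [0.17,0.005,-0.01],"angular": [0,0,0],"gripper": 85},{"dp": [0.17,0.005,0],"angular": [0,0,0],"gripper": 85},{"dp": [0.16,0,0],"angular": [0,0,0],"gripper": 85},{"dp": [0.12,0,0],"angular": [0,0,0],"gripper": 85},{"dp": [0,0,0],"angular": [0,0,0],"gripper": 85},{"dp": [0,0,0],"angular": [0,0,0],"gripper": 85}], "grip_force": 90}}

```text
clock: 17.1
position: [0.4691, -0.0044, 0.0087]
ee_rot: [0.414, 0.575, 0.41, -0.574]
contact_force: [-0.1, 0.0, -0.7]
width: 0.085
```

Run:
```python
from h import *
plan([.467,.003,.009],-.318,1)
```

```text
pos [ 0.4691 -0.0044  0.0087] yaw -0.3275 total mm [-2.1  7.4  0.3] turn deg [-0.55  0.13 -0.3 ]
[-0.003, -0.037, -0.053] [-0.006, 0.001, -0.003]
t 17.1 q [-0.16  0.36  2.04 -0.    0.73  1.75] F [-0.09  0.05 -0.74] M_tool [-0.037  0.039  0.038] w 0.085
```

{"method": "arm_command", "body": {"series": [{"dp": [0,-0.04,-0.055],"angular": [-0.005,0,0],"gripper": 85},{"dp": [0,0,-0.01],"angular": [0,0,0],"gripper": 85},{"dp": [0,0,0],"angular": [0,0,0],"gripper": 40},{"dp": [0,0,0],"angular": [0,0,0],"gripper": 40},{"dp": [0,0,0],"angular": [0,0,0],"gripper": 40},{"dp": [0,0,0],"angular": [0,0,0],"gripper": 40},{"dp": [0,0,0],"angular": [0,0,0],"gripper": 40},{"dp": [0,0,0],"angular": [0,0,0],"gripper": 40}]}}

```text
clock: 18.1
position: [0.4684, 0.0047, 0.0109]
ee_rot: [0.418, 0.574, 0.411, -0.572]
contact_force: [-0.1, 0.3, 1.6]
width: 0.0489
```

Run:
```python
from h import *
plan([.467,.003,.009],-.318,1)
```

```text
pos [0.4684 0.0047 0.0109] yaw -0.3185 total mm [-1.4 -1.7 -1.9] turn deg [-0.03  0.12 -0.54]
[0.016, -0.007, 0.017] [-0.0, 0.001, -0.006]
t 18.1 q [-0.14  0.36  2.04 -0.01  0.73  1.76] F [-0.07  0.26  1.58] M_tool [-0.074 -0.136 -0.132] w 0.0489
```

{"method": "arm_command", "body": {"series": [{"dp": [-0.2,0,0],"angular": [0,0,0],"gripper": 40},{"dp": [-0.3,0,0],"angular": [0,0,0],"gripper": 40},{"dp": [-0.3,0,0],"angular": [0,0,0],"gripper": 40},{"dp": [-0.25,0,0],"angular": [0,0,0],"gripper": 40},{"dp": [0,0,0],"angular": [0,0,0],"gripper": 40},{"dp": [0,0,0],"angular": [0,0,0],"gripper": 40},{"dp": [0,0,0],"angular": [0,0,0],"gripper": 40},{"dp": [0,0,0],"angular": [0,0,0],"gripper": 40}]}}

```text
clock: 19.1
position: [0.4594, 0.0066, 0.1304]
ee_rot: [-0.411, -0.569, -0.417, 0.577]
contact_force: [0.8, 0.5, -5.2]
width: 0.0488
```

Run:
```python
from h import *
mom();plan([.467,.003,.14],-.318,1)
```

```text
Mz [ 0.038  0.014  0.037 -0.008 -0.003  0.048] mean 0.021 qd 0.004
pos [0.4604 0.0064 0.1316] yaw -0.3197 total mm [ 6.6 -3.4  8.4] turn deg [-0.1   0.27  0.57]
[-0.071, 0.061, 0.01] [-0.001, 0.003, 0.006]
t 19.4 q [-0.14  0.19  1.89 -0.    1.07  1.76] F [-0.67  0.49 -5.3 ] M_tool [0.018 0.025 0.05 ] w 0.0486
```

{"method": "arm_command", "body": {"series": [{"dp": [0,0.2,0],"angular": [0,0,-0.1],"gripper": 40},{"dp": [0,-0.2,0],"angular": [0,0,-0.1],"gripper": 40},{"dp": [0,0,0],"angular": [0,0,-0.1],"gripper": 40},{"dp": [0,0,0],"angular": [0,0,-0.05],"gripper": 40},{"dp": [0,0,0],"angular": [0,0,0],"gripper": 40},{"dp": [0,0,0],"angular": [0,0,0],"gripper": 40},{"dp": [0,0,0],"angular": [0,0,0],"gripper": 40},{"dp": [0,0,0],"angular": [0,0,0],"gripper": 40}]}}

```text
clock: 20.4
position: [0.4615, 0.0063, 0.1353]
ee_rot: [-0.24, -0.434, -0.556, 0.667]
contact_force: [0.4, -1.0, -4.5]
width: 0.0492
```

Run:
```python
from h import *
mom(2);plan([.467,.003,.14],-.318,3)
```

```text
Mz [0.534 0.555] mean 0.544 qd 0.008
pos [0.4616 0.0063 0.1353] yaw -0.3208 total mm [ 5.4 -3.3  4.7] turn deg [-0.08  0.21 32.25]
[-0.02, 0.008, 0.004] [-0.0, 0.001, 0.119]
[-0.018, 0.011, 0.004] [-0.0, 0.001, 0.119]
[-0.016, 0.014, 0.004] [-0.0, 0.001, 0.119]
t 20.5 q [-0.19  0.49  1.55  0.07  1.65  1.69] F [-0.46  1.1  -4.82] M_tool [0.025 0.013 0.533] w 0.0488
```

{"method": "arm_command", "body": {"series": [{"dp": [-0.02,0.01,0],"angular": [0,0,0.116],"gripper": 40},{"dp": [-0.02,0.01,0],"angular": [0,0,0.116],"gripper": 40},{"dp": [-0.02,0.01,0],"angular": [0,0,0.1],"gripper": 40},{"dp": [0,0,0],"angular": [0,0,0.008],"gripper": 40},{"dp": [0,0,0],"angular": [0,0,0],"gripper": 40},{"dp": [0,0,0],"angular": [0,0,0],"gripper": 40},{"dp": [0,0,0],"angular": [0,0,0],"gripper": 40},{"dp": [0,0,0],"angular": [0,0,0],"gripper": 40}]}}

```text
clock: 21.5
position: [0.4666, 0.0041, 0.1381]
ee_rot: [-0.407, -0.566, -0.421, 0.58]
contact_force: [-0.4, -0.4, -4.7]
width: 0.0486
```

Run:
```python
from h import *
mom();plan([.467,.003,.14],-.318,1)
```

```text
Mz [-0.016 -0.067 -0.052 -0.066 -0.043 -0.046] mean -0.048 qd 0.005
pos [0.4659 0.0044 0.1385] yaw -0.3195 total mm [ 1.1 -1.4  1.5] turn deg [-0.08  0.27  1.59]
[-0.013, 0.012, 0.008] [-0.001, 0.003, 0.018]
t 21.8 q [-0.14  0.2   1.85  0.    1.11  1.75] F [-0.91 -1.37 -3.85] M_tool [ 0.046 -0.021 -0.021] w 0.0489
```

{"method": "arm_command", "body": {"series": [{"dp": [0,-0.2,0],"angular": [0,0,0.1],"gripper": 40},{"dp": [0,0.2,0],"angular": [0,0,0.1],"gripper": 40},{"dp": [0,0,0],"angular": [0,0,0.1],"gripper": 40},{"dp": [0,0,0],"angular": [0,0,0.05],"gripper": 40},{"dp": [0,0,0],"angular": [0,0,0],"gripper": 40},{"dp": [0,0,0],"angular": [0,0,0],"gripper": 40},{"dp": [0,0,0],"angular": [0,0,0],"gripper": 40},{"dp": [0,0,0],"angular": [0,0,0],"gripper": 40}]}}

```text
clock: 22.8
position: [0.4657, 0.0035, 0.1421]
ee_rot: [0.551, 0.66, 0.248, -0.446]
contact_force: [0.2, 0.9, -4.8]
width: 0.0492
```

Run:
```python
from h import *
mom(2);plan([.467,.003,.14],-.318,3)
```

```text
Mz [-0.535 -0.447] mean -0.491 qd 0.012
pos [0.4655 0.0035 0.142 ] yaw -0.3189 total mm [ 1.5 -0.5 -2. ] turn deg [ -0.14   0.35 -30.43]
[0.007, 0.001, 0.0] [-0.001, 0.001, -0.113]
[0.007, 0.002, 0.0] [-0.001, 0.001, -0.113]
[0.006, 0.003, 0.0] [-0.001, 0.001, -0.113]
t 22.9 q [-0.02 -0.    2.25 -0.39  0.41  2.19] F [-0.43  0.31 -4.6 ] M_tool [-0.013  0.045 -0.498] w 0.0492
```

{"method": "arm_command", "body": {"series": [{"dp": [0,0,0],"angular": [0,0,-0.113],"gripper": 40},{"dp": [0,0,0],"angular": [0,0,-0.113],"gripper": 40},{"dp": [0,0,0],"angular": [0,0,-0.1],"gripper": 40},{"dp": [0,0,0],"angular": [0,0,-0.005],"gripper": 40},{"dp": [0,0,0],"angular": [0,0,0],"gripper": 40},{"dp": [0,0,0],"angular": [0,0,0],"gripper": 40},{"dp": [0,0,0],"angular": [0,0,0],"gripper": 40},{"dp": [0,0,0],"angular": [0,0,0],"gripper": 40}]}}

```text
clock: 23.9
position: [0.4607, 0.0045, 0.1395]
ee_rot: [-0.417, -0.572, -0.413, 0.573]
contact_force: [-0.5, 0.2, -5.1]
width: 0.0486
```

Run:
```python
from h import *
mom();plan([.467,.003,.14],-.318,1)
```

```text
Mz [0.117 0.092 0.117 0.134 0.123 0.085] mean 0.111 qd 0.003
pos [0.4616 0.0042 0.1394] yaw -0.3167 total mm [ 5.4 -1.2  0.6] turn deg [ 0.07  0.34 -0.22]
[-0.005, 0.046, -0.005] [0.001, 0.004, -0.002]
t 24.2 q [-0.14  0.18  1.88 -0.01  1.08  1.75] F [ 0.64  0.3  -4.49] M_tool [-0.058 -0.029  0.085] w 0.049
```

The level readings went from -0.05 to +0.11, about 0.19 once corrected for residual tilt. That suggests a loose puck, so I'll confirm with one more cycle.

{"method": "arm_command", "body": {"series": [{"dp": [0,0.2,0],"angular": [0,0,-0.1],"gripper": 40},{"dp": [0,-0.2,0],"angular": [0,0,-0.1],"gripper": 40},{"dp": [0,0,0],"angular": [0,0,-0.1],"gripper": 40},{"dp": [0,0,0],"angular": [0,0,-0.05],"gripper": 40},{"dp": [0,0,0],"angular": [0,0,0],"gripper": 40},{"dp": [0,0,0],"angular": [0,0,0],"gripper": 40},{"dp": [0,0,0],"angular": [0,0,0],"gripper": 40},{"dp": [0,0,0],"angular": [0,0,0],"gripper": 40}]}}

```text
clock: 25.2
position: [0.4622, 0.004, 0.1423]
ee_rot: [-0.244, -0.436, -0.554, 0.666]
contact_force: [-0.3, -0.2, -5.0]
width: 0.049
```

{"method": "arm_command", "body": {"series": [{"dp": [-0.02,0.01,0],"angular": [0,0,0.116],"gripper": 40},{"dp": [-0.02,0.01,0],"angular": [0,0,0.116],"gripper": 40},{"dp": [-0.02,0.01,0],"angular": [0,0,0.107],"gripper": 40},{"dp": [0,0,0],"angular": [0,0,0.02],"gripper": 40},{"dp": [0,0,0],"angular": [0,0,0],"gripper": 40},{"dp": [0,0,0],"angular": [0,0,0],"gripper": 40},{"dp": [0,0,0],"angular": [0,0,0],"gripper": 40},{"dp": [0,0,0],"angular": [0,0,0],"gripper": 40}]}}

```text
clock: 26.2
position: [0.462, 0.0036, 0.1478]
ee_rot: [0.422, 0.575, 0.409, -0.57]
contact_force: [0.5, 0.2, -4.0]
width: 0.0489
```

Run:
```python
from h import *
mom();plan([.467,.003,.14],-.318,1)
plan([.655,-.072,.13],-.318,6)
```

```text
Mz [-0.153 -0.124 -0.099 -0.147 -0.128 -0.138] mean -0.132 qd 0.002
pos [0.4616 0.0037 0.148 ] yaw -0.3154 total mm [ 5.4 -0.7 -8. ] turn deg [ 0.15  0.32 -1.09]
[0.067, 0.043, -0.009] [0.002, 0.004, -0.012]
t 26.5 q [-0.14  0.16  1.88 -0.01  1.08  1.76] F [ 0.81 -0.15 -4.84] M_tool [-0.019 -0.032 -0.093] w 0.0487
pos [0.4616 0.0037 0.148 ] yaw -0.3154 total mm [193.4 -75.7 -18. ] turn deg [ 0.15  0.32 -1.09]
[0.031, 0.287, 0.016] [0.0, 0.001, -0.002]
[0.03, 0.288, 0.016] [0.0, 0.001, -0.002]
[0.029, 0.288, 0.016] [0.0, 0.001, -0.002]
[0.028, 0.288, 0.016] [0.0, 0.001, -0.002]
[0.027, 0.288, 0.016] [0.0, 0.001, -0.002]
[0.026, 0.288, 0.016] [0.0, 0.001, -0.002]
t 26.5 q [-0.14  0.16  1.88 -0.01  1.08  1.76] F [ 0.81 -0.15 -4.84] M_tool [-0.019 -0.032 -0.093] w 0.0487
```

The reading swung +0.11 → -0.13 (0.24 N·m), so case B is the one that rattles. I'll carry it over the pad.

{"method": "arm_command", "body": {"series": [{"dp": [0.02,0.2,0.01],"angular": [0,0,-0.006],"gripper": 40},{"dp": [0.04,0.29,0.015],"angular": [0,0,-0.006],"gripper": 40},{"dp": [0.05,0.29,0.015],"angular": [0,0,0],"gripper": 40},{"dp": [0.05,0.29,0.015],"angular": [0,0,0],"gripper": 40},{"dp": [0.05,0.29,0.015],"angular": [0,0,0],"gripper": 40},{"dp": [0.04,0.22,0.01],"angular": [0,0,0],"gripper": 40},{"dp": [0,0.05,0],"angular": [0,0,0],"gripper": 40},{"dp": [0,0,0],"angular": [0,0,0],"gripper": 40}]}}

```text
clock: 27.5
position: [0.6487, -0.0679, 0.1152]
ee_rot: [-0.415, -0.57, -0.415, 0.575]
contact_force: [-0.3, -0.0, -3.9]
width: 0.0488
```

Run:
```python
from h import *
plan([.655,-.072,.114],-.318,2)
im=get_image('scene');cv2.imwrite('pics/s3.png',cv2.resize(im['image'][150:350,150:450],(750,500)))
c=cloud(im);h=cv2.cvtColor(im['image'],cv2.COLOR_BGR2HSV)
m=cv2.inRange(h,(80,100,50),(100,255,255))>0
m&=(c[...,2]>.08)&(c[...,2]<.19)&(im['depth']>0)
P=c[m];print(len(P),P.min(0),P.max(0),np.polyfit(P[:,0],P[:,2],1) if len(P) else 0)
```

```text
pos [ 0.6487 -0.0679  0.1152] yaw -0.3151 total mm [ 6.3 -4.1 -1.2] turn deg [0.17 0.33 0.26]
[0.005, 0.03, 0.008] [0.001, 0.002, 0.001]
[0.005, 0.03, 0.008] [0.001, 0.002, 0.001]
t 27.5 q [-0.21  0.47  1.5  -0.01  1.18  1.68] F [-0.31 -0.01 -3.92] M_tool [ 0.03  -0.024 -0.067] w 0.0488
3095 [ 0.06464534 -0.71558422  0.10652894] [0.72147786 0.37105009 0.18992716] [-0.08965986  0.20953346]
```

View pics/s3.png

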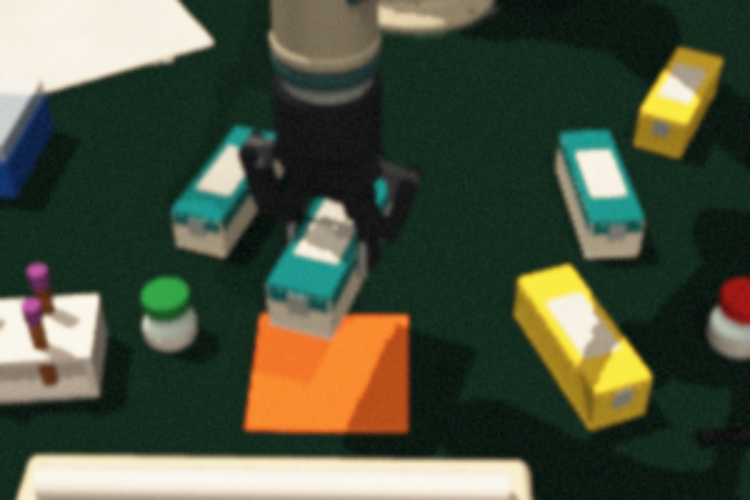

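Case B is held over the pad (crop pixels 320,270), with both quiet cases standing. I'll trim the last few mm, then check the case's own level and centre.

{"method": "arm_command", "body": {"series": [{"dp": [0,0.03,0.01],"angular": [0,0.002,0.001],"gripper": 40},{"dp": [0,0.03,0.005],"angular": [0,0.002,0],"gripper": 40},{"dp": [0,0,0],"angular": [0,0,0],"gripper": 40},{"dp": [0,0,0],"angular": [0,0,0],"gripper": 40},{"dp": [0,0,0],"angular": [0,0,0],"gripper": 40},{"dp": [0,0,0],"angular": [0,0,0],"gripper": 40},{"dp": [0,0,0],"angular": [0,0,0],"gripper": 40},{"dp": [0,0,0],"angular": [0,0,0],"gripper": 40}]}}

```text
clock: 28.55
position: [0.6526, -0.0706, 0.1166]
ee_rot: [-0.414, -0.571, -0.417, 0.573]
contact_force: [-0.6, 0.2, -4.0]
width: 0.0487
```

```bash
cat > chk.py <<'E'
from h import *
plan([.655,-.072,.114],-.318,1)
for n in('scene','wrist'):
    im=get_image(n);s=get_state()
    if n=='wrist':
        M=np.eye(4);M[:3,:3]=rot(s).as_matrix();M[:3,3]=s['position'];im['view']=np.linalg.inv(M@im['mount'])
    c=cloud(im);h=cv2.cvtColor(im['image'],cv2.COLOR_BGR2HSV)
    ok=(im['depth']>0)&(abs(c[...,0]-.655)<.1)&(abs(c[...,1]+.072)<.07)&(c[...,2]>.13)&(c[...,2]<.175)
    teal=(cv2.inRange(h,(80,90,40),(100,255,255))>0)&ok
    P=c[teal]
    if len(P)<50: print(n,len(P));continue
    u=(P-[.655,-.072,0])@[np.cos(-.318),np.sin(-.318),0];w=(P-[.655,-.072,0])@[-np.sin(-.318),np.cos(-.318),0]
    t=P[:,2]>np.median(P[:,2])-.006
    A=np.c_[u,w,np.ones(len(u))][t];f=np.linalg.lstsq(A,P[t,2],rcond=None)[0]
    print(n,len(P),'u',np.percentile(u,[1,99]).round(3),'w',np.percentile(w,[1,99]).round(3),'top z plane (slopes, z0)',f.round(3))
cases(get_image('top'))
E
python3 chk.py
```

```text
pos [ 0.6526 -0.0706  0.1166] yaw -0.3140 total mm [ 2.4 -1.4 -2.6] turn deg [ 0.23 -0.05  0.22]
[0.021, 0.023, 0.005] [0.003, -0.001, 0.002]
t 28.55 q [-0.21  0.47  1.49  0.    1.18  1.67] F [-0.62  0.23 -3.99] M_tool [ 0.013  0.014 -0.02 ] w 0.0487
scene 667 u [-0.069  0.067] w [-0.026  0.025] top z plane (slopes, z0) [-0.021 -0.009  0.152]
wrist 23462 u [-0.026  0.066] w [-0.024  0.024] top z plane (slopes, z0) [-0.02   0.     0.152]
[644. 135.] [143.  51.] yaw 0.374 hsv [ 28. 234. 214.] z 0.045 [265. 183.]
[ 659. -332.] [ 71. 137.] yaw -1.463 hsv [ 38.  19. 216.] z 0.047 [443. 175.]
[ 616. -213.] [36. 40.] yaw -0.794 hsv [ 65. 151. 163.] z 0.048 [399. 192.]
[615. 277.] [42. 39.] yaw 1.375 hsv [  3. 214. 161.] z 0.053 [210. 194.]
[ 443. -180.] [ 53. 143.] yaw -0.328 hsv [ 87. 166. 159.] z 0.045 [387. 259.]
[440. 177.] [144.  52.] yaw 0.106 hsv [ 87.  162.5 158. ] z 0.045 [249. 262.]
[287. 300.] [ 29. 143.] yaw -0.383 hsv [ 26. 224. 176.] z 0.045 [200. 324.]
```

{"method": "arm_command", "body": {"series": [{"dp": [0.02,0.01,0],"angular": [0,0,0.013],"gripper": 40},{"dp": [0,0,0],"angular": [0,0,0],"gripper": 40},{"dp": [0,0,0],"angular": [0,0,0],"gripper": 40},{"dp": [0,0,0],"angular": [0,0,0],"gripper": 40},{"dp": [0,0,0],"angular": [0,0,0],"gripper": 40},{"dp": [0,0,0],"angular": [0,0,0],"gripper": 40},{"dp": [0,0,0],"angular": [0,0,0],"gripper": 40},{"dp": [0,0,0],"angular": [0,0,0],"gripper": 40}]}}

```text
clock: 29.7
position: [0.6537, -0.071, 0.1139]
ee_rot: [0.421, 0.576, 0.411, -0.568]
contact_force: [0.4, 0.2, -5.4]
width: 0.0489
```

```bash
sed -i '$d' chk.py; python3 chk.py; python3 -c "
from h import *
mom(3);print(sign_off())"
```

```text
pos [ 0.6537 -0.071   0.1139] yaw -0.3140 total mm [ 1.3 -1.   0.1] turn deg [ 0.23 -0.05 -1.01]
[-0.0, 0.013, 0.004] [0.003, -0.001, -0.011]
t 29.7 q [-0.21  0.47  1.51 -0.    1.15  1.67] F [ 0.43  0.19 -5.42] M_tool [-0.04  -0.002 -0.079] w 0.0489
scene 668 u [-0.07   0.067] w [-0.026  0.025] top z plane (slopes, z0) [ 0.002 -0.003  0.149]
wrist 23480 u [-0.025  0.066] w [-0.024  0.024] top z plane (slopes, z0) [0.001 0.    0.149]
Mz [-0.13  -0.089 -0.058] mean -0.093 qd 0.001
the job is handed in; nothing more can be done
None
```

The job is handed in. The rattling case was case_b, counting from the right (the middle one of the three). It ended held level and still over the orange pad. The clock read about 30 s, against the 72 s limit.

- **Right-hand case (tested first):** it was quiet. Its level moment stayed the same after opposite tilts, allowing for a small leftover tilt, and one shake along its length gave no clear change. I stood it back within about 3 mm of where it was. My first grasp was about 9 mm off-centre and probably nudged it sideways; putting it back made up for that.
- **Middle case:** it rattled. The level wrist moment read -0.05, +0.11 and -0.13 N·m after alternating tilts with short shakes. The last swing was 0.24 N·m, against the expected 0.23. The first swing was smaller, about 0.19 after tilt correction, so I ran one more cycle to confirm.
- **Third case:** not touched, because the rattling one had already been found.
- **Last checks:**
  - The case is within about 2 mm of the pad's middle, with its underside about 10 cm above the pad.
  - Its lid slope is about 0.002, and the joints are still at 0.001 rad/s or less.
  - The top camera showed the quiet cases and the bystanders it picked out unmoved. I did not re-measure the bottle, beaker, marker or tip box. The near yellow look-alike was partly hidden by the arm in that last view.

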